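# Close up the vessel-cap case: flap down, then cover shut

## Task

Close up the dark grey case with the spare vessel cap: with the fingertips, first push the upright yellow hold-down flap down flat over the green cap while the blue cover still stands open, then push the blue cover over until it is fully shut. Only push, gently: lift nothing, do not squeeze hard or force the parts, do not shove the case, leave the cap lying in it and the things around it alone, and finish clear of it all.

Things in the scene. Friction and masses are not known exactly. Their poses are not given: they have to be found in the camera images.
- cap_case: Dark grey open-topped storage case, 130 mm along its x, 120 mm along its y, rim 60 mm high, walls 5 mm; stands loose on rubber feet, weighs about 3 kg. Origin: centre of its underside; z up. Its cover is hinged along its +y side, its inner flap along its -y side. Inner floor 8 mm up.
- cover (a joint): Angle of the blue cover: 0 = fully shut (level on the rim), pi/2 = upright, at most 1.95 rad (leaning back, outward). Stiff friction hinge: it stays where it is left and has to be pushed all the way, onto a soft seal; about 1 to 4 N near the free edge. An upright flap stops it.
- cover_hinge (a point): Middle of the cover's hinge line, on the case's +y rim (60 mm from its middle), 60 mm above its underside; the line runs along the case's x.
- cover_edge (a point): Middle of the cover's free edge, on its outer face (the top when shut). The cover is a flat plate 138 mm along the hinge, reaching 125 mm from the hinge line, plus a 40 mm wide thumb tab that stands out 9 mm more; outer face 5.5 mm off the hinge line, plate 5 mm thick, 10 mm skirt inside. Site axes: x along the hinge, y from free edge to hinge, z out of the outer face.
- flap (a joint): Angle of the yellow hold-down flap: 0 = folded flat inside the case (level, its upper face 45 mm above the case's underside), pi/2 = upright, at most 1.75 rad (leaning outward). Light friction hinge with a slightly soft stop at 0: it stays where it is left; about 1 N near the free edge.
- flap_hinge (a point): Middle of the flap's hinge line, just inside the case's -y wall, 43 mm above the case's underside, 51 mm from the case's middle; the line runs along the case's x.
- flap_edge (a point): Middle of the flap's free edge, 68 mm from its hinge line, on the face that looks up when folded (and to the outside, the case's -y, while upright); that face is 2 mm off the hinge line. The flap is a plate 114 mm along the hinge, 4 mm thick. Site axes: x along the hinge, y from hinge to free edge, z out of that face.
- spare_cap: Green round slotted vessel cap, 87 mm across, 23 mm high, lying loose on the floor of the case; origin at its underside. Stays there.
- adapter: Bystander on the cart top: black power adapter block, 36x62x34 mm; origin at its underside. Leave alone.
- clamp: Bystander on the cart top: small white pinch clamp, 11x40x18 mm; origin at its underside. Leave alone.
- luer: Bystander on the cart top: small white three-way luer valve, 28x44x13 mm; origin at its underside. Leave alone.
- syringe: Bystander on the cart top: clear-and-white syringe lying down, 30x126x21 mm; origin at its underside. Leave alone.
- pen: Bystander on the cart top: black-capped felt pen, lying, 13x132x14 mm; origin at its underside. Leave alone.
Not all that is in view belongs to the job. What is shaped like the spare_cap but brown is not meant.

How it is judged:
On the way, in this order (a step that is already met when the one before it is completed fails the run):
1. the flap is folded down flat while the cover stands open (value of joint flap below 0.1 rad and value of joint cover above 1 rad), for 0.2 s.
2. the cover is fully shut over the folded flap (value of joint cover below 0.06 rad and value of joint flap below 0.1 rad), for 0.2 s.
At the end, for the whole second after the job is handed in: The flap is folded (within 0.10 rad of flat) and the cover fully shut over it (within 0.06 rad, about 7 mm at its free edge); the case stands level within 2 cm of where it stood, the cap lies in it, and no bystander has moved more than 2.5 cm (all of step 2 and distance of cap_case from where it was at the start of the episode below 0.02 m and angle between cap_case's own z axis and vertical below 0.05 rad and linear speed of cap_case below 0.01 m/s and z of spare_cap in the frame of cap_case below 0.02 m and horizontal distance between spare_cap and cap_case below 0.04 m and distance of each of adapter, clamp, luer, syringe, pen from where it was at the start of the episode below 0.025 m); the robot touches nothing.
It fails at once if the case is lifted, tipped or shoved more than 2 cm (distance of cap_case from where it was at the start of the episode above 0.02 m or angle between cap_case's own z axis and vertical above 0.15 rad).
It fails at once if the cap is lifted in or out of the case (z of spare_cap in the frame of cap_case above 0.025 m).
It fails at once if the cover or the flap is squeezed or forced (more than 50 N from the fingers) (contact force between the fingers and cover above 50 N or contact force between the fingers and flap above 50 N).
It fails at once if a bystander is moved more than 2.5 cm (distance of any of adapter, clamp, luer, syringe, pen from where it was at the start of the episode above 0.025 m).
It also fails if it takes over 56 s, if anything falls off the work surface, if the arm or the gripper's body presses on something with over 40 N, if the wrist force passes 120 N, or if a joint passes its speed limit or range.

## Robot

A 6-joint arm with a two-finger parallel gripper is mounted at the origin on a cart in front of the work surface, level with it; the furniture and walls round the work are solid. World frame = base frame: x ahead of the robot, y to its left, z up, the work surface at z = 0. Lengths are in m, angles in rad, forces in N, time in s.
With the tool pointing down it reaches from about 0.375 to 0.9 m from the base axis. Payload 3.1 kg.
Tool frame: the origin (TCP) lies on the centre line of the jaws, within the pads' length; the fingertips stand 25 mm ahead of it and the grasp point (between the pads) lies 6 mm ahead of it (manip.tips_ahead is the distance from the TCP to the fingertips, in m); z points along the fingers, y is the direction in which the jaws open and shut (so a half turn about z gives the same grasp; the last joint's range is limited). The gripper opens to 85 mm and grips with 20 to 120 N. Pads are 22 mm wide; open, the fingers measure 114 mm over their backs; the gripper's body (76 mm by 85 mm) begins 54 mm behind the grasp point. The pads swing forward as they close: fully open they stand 13 mm farther back than shut.
Start: joints at [1.117, 0.527, 1.433, -0, 1.181, -0.178], TCP at [0.17, 0.601, 0.256] pointing down, gripper open.
Joint ranges: [-3.08, 3.08], [-0.75, 2.2], [0.22, 2.44], [-1.43, 4.57], [0, 2.65], [-2.85, 2.85]. Speed limits (rad/s): [2.79, 2.79, 3.14, 3.14, 3.14, 3.14].

## Interface

Orientations are given as a unit quaternion [x, y, z, w].
In Python, from station import manip gives the robot as it stands.
- The arm moves only by the tool play_rows, never from a script. Its argument "steps" is a list that holds one entry, the list of rows, each a list of 6 numbers: the shift along the tool's x, y, z in m, then the turn, a rotation vector about the tool's x, y, z in degrees. In form: [[[x, y, z, rx, ry, rz], ...]]. A call has 1 to 10 rows; each row shifts and turns the commanded pose from where the row before left it, along the tool's axes as they then stand; what a row does not reach is not made up. A row lasts 1/8 s, in which the tool goes at most 62.5 mm and 10.7 degrees, less where a joint would pass 70% of its speed; a pose out of reach is approached as far as the arm can. A call is refused whole if a number of a shift passes 0.0625 or a number of a turn 10.7, either way. A call with a gripper value outside its range is refused whole. "fingers" is the opening, from 0 (shut) to 1 (fully open), set as the call begins (left out, the last holds). The fingers move at their own pace and stop on an object; "squeeze" is the grip in N (left out, the last holds). Time passes only in rows, so rows that do not move let the fingers close. It gives the time, the measured TCP pose, the force and the opening at its end, in the units of the state.
- manip.sense(): the state, without advancing time (a new reading comes with each control period).
- manip.snapshot(name): name is "side" or "top" or "wrist"; returns a dict with "img" (400x640x3 uint8, red, green, blue), "K" (3x3 intrinsics, pixels), "world_from_camera" (4x4, takes a point from camera to world coordinates). Camera axes: x right, y down, z forward; pixel columns grow to the right and rows downward; lengths in m; the calibration is good to about 2 mm. A picture is of the moment at which its call begins. There is no depth.
- manip.sign_off(): hands the job in, once; it reports no verdict.
Trained networks look in a picture, given as the dict that the camera call returned (one of the last four; its "shot" number tells which), for a name from the list of things; names that differ only in an ending like _2 or _b are one class to them, and where a whole thing is asked for, a point or a joint stands for the part that bears it (a point fixed in the world has none). Each returns a list of dicts, best first, with "score" (0 to 1); they miss things now and then, are a little off and sometimes report something else, mostly with a low value. They report only what shows in the picture. A call takes as long as a camera call. They do not tell look-alikes from the thing itself.
- manip.regions_of(label, picture): "pixels" (400x640 bool, what is visible of it) and "rect" ([left, top, right, bottom] in pixels, round what is visible of it).
- manip.pinpoint(label, picture): "point" ([column, row] in pixels: a listed point, or the origin of a listed thing).
The state is a dict: "t": time; "q": joint angles; "qd": joint speeds; "tau": joint torques, N m; "tcp_pos": TCP position; "tool_rot": TCP orientation; "force": force on the tool from outside, world axes, zero at the start; "ft_torque": the same for the moment, N m; "finger_gap": opening from 0.0 (shut) to 1.0 (fully open).
Only numpy, scipy, OpenCV 4.12 (cv2) and the standard library are available. Lean on these libraries where they do the work, as an engineer would, in place of code of your own. Each camera call takes 0.05 s, during which the arm holds its last target.

## Working session

There is one attempt and no reset: what is moved stays moved. The work goes in short steps, Python scripts to look and compute and a tool call to move; the robot and the scene stay as the last step left them, time stands still between calls to the robot, and variables do not carry over. Pictures are saved under pics/ and viewed, and the job is handed in when it is done.

Besides the shell and the picture viewer there is one more tool, called as name([rows], argument=value, ...), one row to a line, values as JSON. play_rows: Moves the arm, as the interface text tells. Its arguments: {"type":"object","properties":{"steps":{"type":"array"},"fingers":{"type":"number"},"squeeze":{"type":"number"}},"required":["steps"]}

```bash
ls; mkdir -p pics; cat > h.py <<'E'
import numpy as np, cv2
from station import manip
def snap(n,f):
    p=manip.snapshot(n); cv2.imwrite('pics/'+f+'.png',p['img'][:,:,::-1]); return p
def ray(p,px):
    d=np.linalg.inv(p['K'])@np.array([px[0],px[1],1.]); T=np.array(p['world_from_camera']); return T[:3,3],T[:3,:3]@d
def atz(p,px,z):
    o,d=ray(p,px); return o+d*(z-o[2])/d[2]
def tri(obs):
    A=np.zeros((3,3));b=np.zeros(3)
    for p,px in obs:
        o,d=ray(p,px); d=d/np.linalg.norm(d); M=np.eye(3)-np.outer(d,d); A+=M;b+=M@o
    x=np.linalg.solve(A,b); return x
def proj(p,X):
    T=np.array(p['world_from_camera']); c=np.linalg.inv(T)@np.append(X,1); u=p['K']@c[:3]; return u[:2]/u[2]
E
python3 - <<'E'
from h import *
np.set_printoptions(precision=3,suppress=True)
print(manip.sense())
ps=[snap('side','s0'),snap('top','t0'),snap('wrist','w0')]
for p,n in zip(ps,['side','top','wrist']):
    print(n,np.array(p['world_from_camera'])[:3,3])
    for l in ['cap_case','cover_hinge','cover_edge','flap_hinge','flap_edge','spare_cap']:
        print(l,[(np.round(r['point'],1),round(r['score'],2)) for r in manip.pinpoint(l,p)][:3])
E
```

```text
pics
{'t': 0.0, 'q': array([ 1.117,  0.528,  1.434, -0.   ,  1.181, -0.178]), 'qd': array([-0.003, -0.   , -0.002, -0.002, -0.   , -0.001]), 'tau': array([ -0.001, -44.235, -17.803,  -0.   ,   0.008,  -0.   ]), 'tcp_pos': array([0.17 , 0.601, 0.255]), 'tool_rot': array([ 0.137,  0.991, -0.001, -0.   ]), 'force': array([ 0.08 ,  0.527, -0.07 ]), 'ft_torque': array([0.036, 0.051, 0.013]), 'finger_gap': 1.0028074782704217}
side [ 0.088 -0.147  0.784]
cap_case [(array([349.1, 192.3]), 0.92)]
cover_hinge [(array([321.4, 172.1]), 0.71)]
cover_edge [(array([314.3, 130.8]), 0.89)]
flap_hinge [(array([370.1, 183.9]), 0.8)]
flap_edge []
spare_cap [(array([268.4, 179.5]), 0.77), (array([347.3, 190.4]), 0.75), (array([404.3, 165.2]), 0.65)]
top [ 0.374 -0.218  0.937]
cap_case [(array([340.3, 190.4]), 0.85)]
cover_hinge [(array([311.2, 172.1]), 0.8)]
cover_edge [(array([307. , 154.2]), 0.87)]
flap_hinge [(array([361.2, 194.3]), 0.91)]
flap_edge [(array([358. , 183.2]), 0.62)]
spare_cap [(array([338.7, 189. ]), 0.93), (array([262.5, 165.1]), 0.67), (array([405.1, 169.5]), 0.66)]
wrist [0.095 0.622 0.374]
cap_case []
cover_hinge []
cover_edge []
flap_hinge []
flap_edge []
spare_cap []
```

View pics/s0.png

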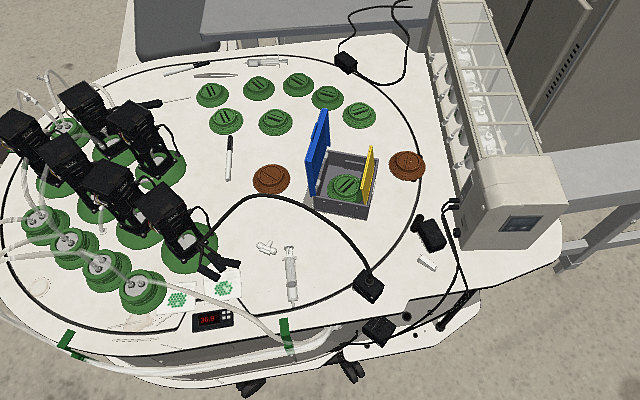

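View pics/t0.png

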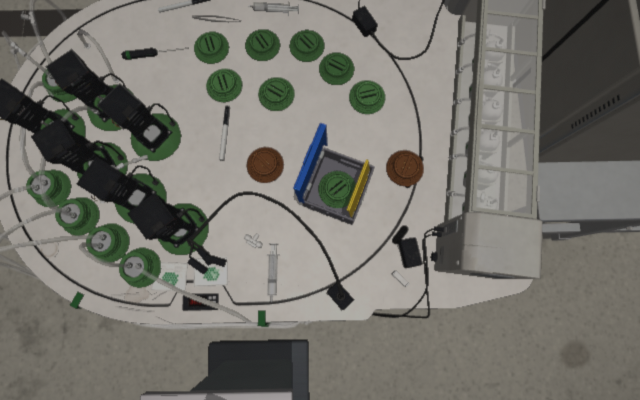

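```bash
python3 - <<'E'
from h import *
np.set_printoptions(precision=3,suppress=True)
s=manip.snapshot('side');t=manip.snapshot('top')
for l in ['cap_case','cover_hinge','cover_edge','flap_hinge','flap_edge']:
    o=[]
    for p in (s,t):
        r=manip.pinpoint(l,p)
        if r:o.append((p,r[0]['point']))
    if len(o)==2:
        x=tri(o);print(l,x,[proj(p,x)-q for p,q in o])
    else: print(l,[q for p,q in o])
    for z in ([0] if l=='cap_case' else [.06] if 'cover_h' in l else [.043] if 'flap_h' in l else []):
        print([atz(p,q,z) for p,q in o])
for l in ['adapter','clamp','luer','syringe','pen','flap','cover']:
    for p in (s,t):
        r=manip.regions_of(l,p)
        if r: print(l,r[0]['score'],r[0]['rect'],atz(p,[(r[0]['rect'][0]+r[0]['rect'][2])/2,(r[0]['rect'][1]+r[0]['rect'][3])/2],0.01))
for p,n in ((s,'s0z'),(t,'t0z')):
    cv2.imwrite('pics/'+n+'.png',cv2.resize(p['img'][100:240,240:440,::-1],None,fx=4,fy=4,interpolation=cv2.INTER_CUBIC))
E
```

```text
cap_case [ 0.592 -0.273 -0.027] [array([2.588, 0.065]), array([-2.557, -0.463])]
[array([ 0.577, -0.263,  0.   ]), array([ 0.585, -0.277,  0.   ])]
cover_hinge [ 0.602 -0.215  0.066] [array([-0.984, -0.081]), array([0.978, 0.211])]
[array([ 0.606, -0.218,  0.06 ]), array([ 0.604, -0.213,  0.06 ])]
cover_edge [ 0.61  -0.203  0.181] [array([-2.19 , -0.225]), array([2.22 , 0.498])]
flap_hinge [ 0.557 -0.318  0.048] [array([0.532, 0.025]), array([-0.521, -0.119])]
[array([ 0.56 , -0.318,  0.043]), array([ 0.558, -0.32 ,  0.043])]
flap_edge [ 0.566 -0.304  0.112] [array([-1.937, -0.146]), array([1.908, 0.484])]
adapter 0.58 [416.7, 217.8, 450.2, 254.6] [ 0.433 -0.428  0.01 ]
adapter 0.89 [396.0, 237.1, 424.2, 267.4] [ 0.435 -0.424  0.01 ]
clamp 0.65 [421.5, 258.5, 439.7, 271.0] [ 0.372 -0.403  0.01 ]
luer 0.73 [305.9, 107.5, 381.8, 220.7] [ 0.652 -0.276  0.01 ]
luer 0.65 [247.6, 233.2, 263.6, 248.1] [ 0.468 -0.083  0.01 ]
syringe 0.8 [282.8, 246.3, 296.6, 308.1] [ 0.394 -0.118  0.01 ]
syringe 0.56 [267.2, 240.8, 279.3, 300.7] [ 0.401 -0.122  0.01 ]
pen 0.29 [418.1, 219.4, 450.6, 253.8] [ 0.432 -0.43   0.01 ]
pen 0.78 [220.1, 107.3, 230.6, 160.6] [ 0.718 -0.011  0.01 ]
flap 0.64 [361.2, 141.1, 373.3, 203.1] [ 0.62  -0.326  0.01 ]
flap 0.89 [348.5, 161.8, 368.0, 218.2] [ 0.578 -0.315  0.01 ]
cover 0.66 [305.3, 109.8, 330.5, 196.8] [ 0.694 -0.221  0.01 ]
cover 0.63 [293.6, 124.6, 326.8, 204.0] [ 0.64  -0.207  0.01 ]
```

View pics/s0z.png

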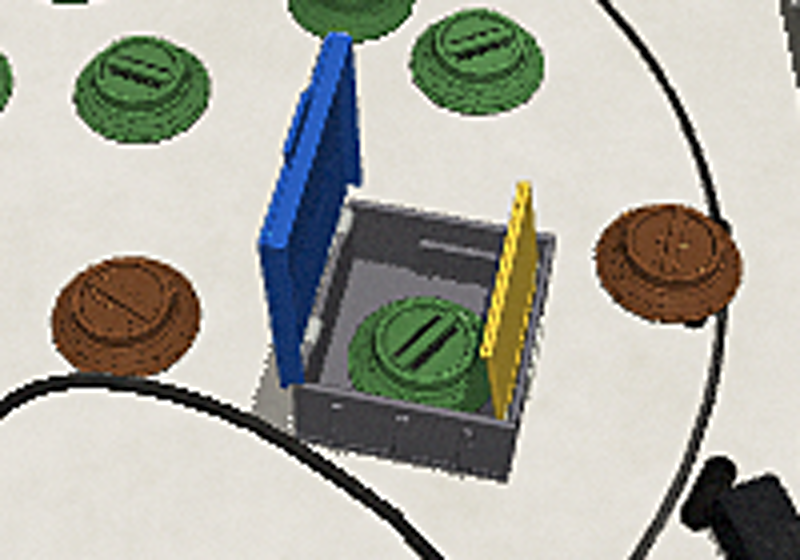

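View pics/t0z.png

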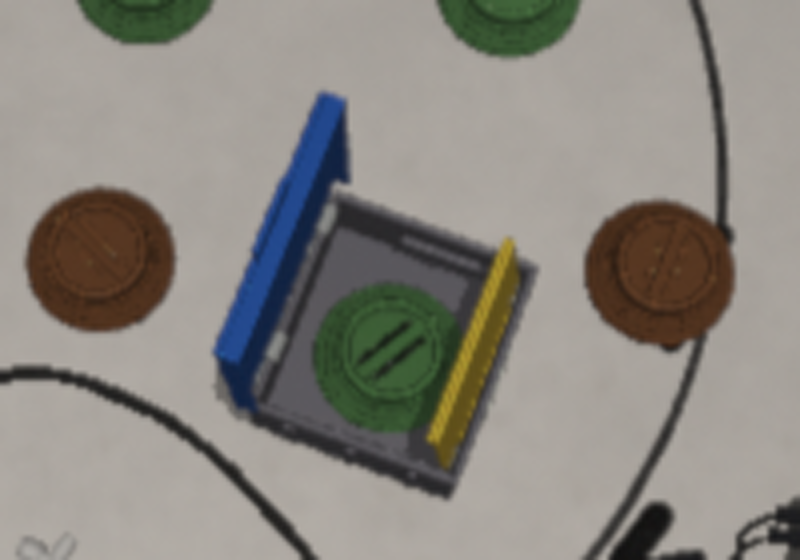

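```bash
cat >> h.py <<'E'
C=np.array([0.580,-0.270,0.]); YAW=np.radians(-23.4)
def cw(x,y,z,C=C,yaw=YAW):
    return C+np.array([np.cos(yaw)*x-np.sin(yaw)*y,np.sin(yaw)*x+np.cos(yaw)*y,z])
def overlay(p,th,ph,C=C,yaw=YAW):
    im=np.ascontiguousarray(p['img'][:,:,::-1]); S=4; im=cv2.resize(im[100:240,240:440],None,fx=S,fy=S,interpolation=cv2.INTER_CUBIC)
    def L(pts,col):
        q=np.array([(proj(p,cw(*a,C=C,yaw=yaw))-[240,100]+.5)*S for a in pts]).astype(int)
        cv2.polylines(im,[q.reshape(-1,1,2)],True,col,1,cv2.LINE_AA)
    for z in (0,.06): L([(a*.065,b*.06,z) for a,b in ((1,1),(-1,1),(-1,-1),(1,-1))],(0,0,255))
    c,s=np.cos(th),np.sin(th)
    f=lambda x,r:(x,.06-r*c+.0055*s,.06+r*s+.0055*c)
    L([f(.069,0),f(-.069,0),f(-.069,.125),f(.069,.125)],(255,0,255))
    c2,s2=np.cos(ph),np.sin(ph)
    g=lambda x,r:(x,-.051+r*c2-.002*s2,.043+r*s2+.002*c2)
    L([g(.057,0),g(-.057,0),g(-.057,.068),g(.057,.068)],(255,255,0))
    return im
E
python3 - <<'E'
from h import *
print(manip.tips_ahead)
for n in ('side','top'):
    p=manip.snapshot(n); cv2.imwrite(f'pics/ov_{n}.png',overlay(p,1.63,1.4))
    r=manip.regions_of('adapter',p)
# brown cap positions and towers
p=manip.snapshot('top'); print(atz(p,(405,168),.02),atz(p,(265,165),.02))
E
```

```text
0.025
[ 0.62425746 -0.42158468  0.02      ] [ 0.63795523 -0.10472411  0.02      ]
```

```bash
python3 -c "
import cv2,numpy as np
a=cv2.imread('pics/ov_side.png');b=cv2.imread('pics/ov_top.png')
cv2.imwrite('pics/ov.png',np.hstack([a[:480,150:560],b[:520-40,150:540]])) "
```

```text
(no output)
```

View pics/ov.png

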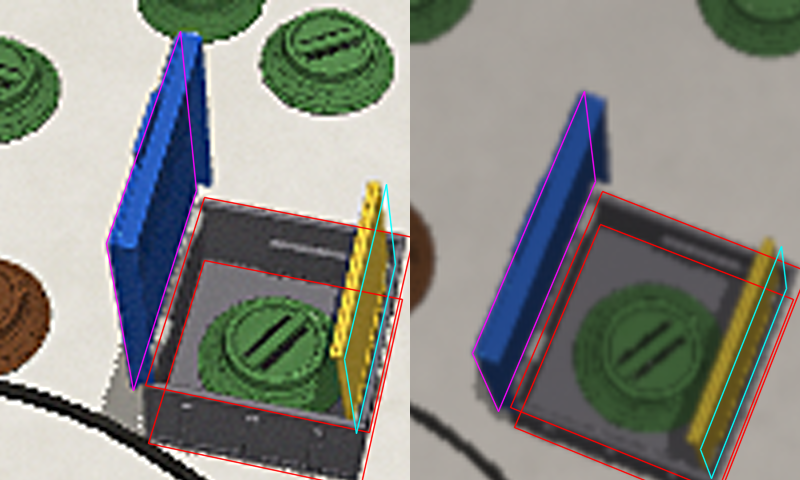

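play_rows([
  [[0,0,-0.0125,0,0,9.76],[0,0,-0.0125,0,0,9.76],[0,0,-0.0125,0,0,9.76],[0,0,-0.0125,0,0,9.76],[0,0,-0.0125,0,0,9.76],[0,0,-0.0125,0,0,9.76],[0,0,-0.0125,0,0,9.76],[0,0,-0.0125,0,0,9.76],[0,0,-0.0125,0,0,9.76],[0,0,-0.0125,0,0,9.76]],
], fingers=0, squeeze=20)

```text
t: 3.85
tcp_pos: [0.1701, 0.6013, 0.3817]
tool_rot: [0.837, 0.547, -0.0, 0.0]
force: [0.3, 1.0, -0.7]
finger_gap: 0.0
```

play_rows([
  [[-0.025,0.045,0,0,0,0],[-0.025,0.045,0,0,0,0],[-0.025,0.045,0,0,0,0],[-0.025,0.045,0,0,0,0],[-0.03,0.04,0,0,0,0],[-0.03,0.04,0,0,0,0],[-0.035,0.04,0,0,0,0],[-0.035,0.04,0,0,0,0],[-0.035,0.04,0,0,0,0],[-0.035,0.035,0,0,0,0]],
])

```text
t: 5.1
tcp_pos: [0.4326, 0.1595, 0.3816]
tool_rot: [0.836, 0.549, 0.0, 0.0]
force: [0.6, 0.6, 0.3]
finger_gap: 0.0
```

```bash
cat >> h.py <<'E'
C=np.array([0.581,-0.268,0.])
from scipy.spatial.transform import Rotation as Ro
def st():
    s=manip.sense(); R=Ro.from_quat(s['tool_rot']).as_matrix(); tip=s['tcp_pos']+R[:,2]*.025
    W=np.array([[np.cos(YAW),np.sin(YAW),0],[-np.sin(YAW),np.cos(YAW),0],[0,0,1]])
    print('t',round(s['t'],2),'tcp',s['tcp_pos'].round(4),'tip_case',(W@(tip-C)).round(4),'zax_case',(W@R[:,2]).round(3),'yax_case',(W@R[:,1]).round(3),'F_case',(W@s['force']).round(2),'gap',round(s['finger_gap'],3),'q',s['q'].round(2))
E
python3 -c "
from h import *
st()"
```

```text
t 5.1 tcp [0.4326 0.1595 0.3816] tip_case [-0.306   0.3334  0.3566] zax_case [ 0.001  0.001 -1.   ] yax_case [ 1.    -0.     0.001] F_case [0.3  0.81 0.32] gap 0.0 q [0.11 0.16 1.65 0.   1.34 0.52]
```

play_rows([
  [[-0.044,0.031,0,0,0,0],[-0.044,0.031,0,0,0,0],[-0.044,0.031,0,0,0,0],[-0.044,0.031,0,0,0,0],[-0.044,0.031,0,0,0,0],[-0.044,0.031,0,0,0,0],[-0.044,0.031,0,0,0,0],[-0.044,0.031,0,0,0,0],[-0.044,0.031,0.02,0,0,0],[-0.044,0.028,0.04,0,0,0]],
])

```text
t: 6.35
tcp_pos: [0.5396, -0.3648, 0.3246]
tool_rot: [0.836, 0.549, 0.001, 0.003]
force: [0.5, -0.3, 0.1]
finger_gap: -0.003
```

play_rows([
  [[-0.01,0,0.03,0,5,0],[-0.01,0,0.03,0,5,0],[0,0,0.03,0,5,0],[0,0,0.03,0,5,0],[0,0,0.02,0,0,0],[0,0,0,0,0,0]],
])

```text
t: 7.1
tcp_pos: [0.5386, -0.3588, 0.1834]
tool_rot: [0.823, 0.54, 0.145, -0.098]
force: [0.6, -0.1, 1.0]
finger_gap: 0.004
```

```bash
python3 -c "
from h import *
st()
p=snap('side','s1');q=snap('top','t1')
a=[cv2.resize(x['img'][60:240,240:440,::-1],None,fx=2,fy=2) for x in (p,q)]
cv2.imwrite('pics/m1.png',np.hstack(a))"
```

```text
t 7.1 tcp [ 0.5386 -0.3588  0.1834] tip_case [-0.0029 -0.0915  0.1599] zax_case [-0.004  0.344 -0.939] yax_case [ 1.     0.    -0.004] F_case [0.58 0.15 0.96] gap 0.004 q [-0.89  0.69  1.39  0.32  1.25 -0.61]
```

View pics/m1.png

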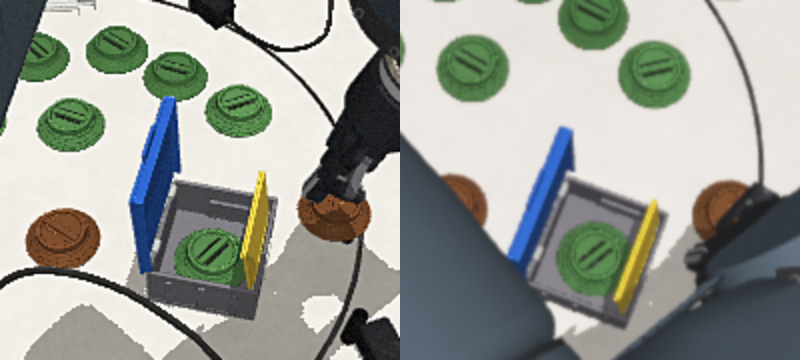

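play_rows([
  [[0.0012,0.003,0.0225,0,0,0],[0.0012,0,0.0225,0,0,0],[0.0012,0,0.0225,0,0,0],[0,0,0,0,0,0]],
])

```text
t: 7.7
tcp_pos: [0.5528, -0.3358, 0.123]
tool_rot: [0.823, 0.541, 0.145, -0.096]
force: [0.0, -0.1, 0.6]
finger_gap: -0.001
```

```bash
python3 -c "
from h import *
st()
p=snap('side','s2')
s=manip.sense();R=Ro.from_quat(s['tool_rot']).as_matrix();print(proj(p,s['tcp_pos']+R[:,2]*.025))
cv2.imwrite('pics/m2.png',cv2.resize(p['img'][80:230,280:440,::-1],None,fx=4,fy=4))"
```

```text
t 7.7 tcp [ 0.5528 -0.3358  0.123 ] tip_case [ 0.001  -0.0649  0.0995] zax_case [-0.001  0.342 -0.94 ] yax_case [ 1.     0.001 -0.001] F_case [ 0.07 -0.05  0.63] gap -0.001 q [-0.85  0.76  1.43  0.35  1.13 -0.62]
[378.71870323 170.93801162]
```

View pics/m2.png

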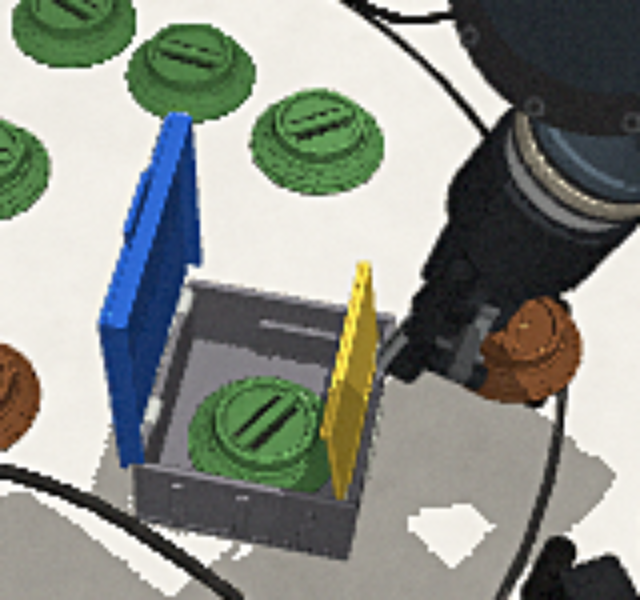

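play_rows([
  [[0.0064,0,0.0058,0,0,0],[0.0064,0,0.0058,0,0,0],[0.0055,0,0.0047,0,0,0],[0.0055,0,0.0047,0,0,0],[0.004,0,0.0058,0,0,0],[0.004,0,0.0058,0,0,0],[0,0,0,0,0,0]],
])

```text
t: 8.62
tcp_pos: [0.5688, -0.2981, 0.1026]
tool_rot: [0.823, 0.541, 0.145, -0.096]
force: [0.4, -0.2, 0.4]
finger_gap: -0.004
```

```bash
python3 -c "
from h import *
st()
p=snap('side','s3')
cv2.imwrite('pics/m3.png',cv2.resize(p['img'][80:230,280:440,::-1],None,fx=4,fy=4))"
```

```text
t 8.62 tcp [ 0.5688 -0.2981  0.1026] tip_case [ 0.0008 -0.0239  0.0791] zax_case [-0.002  0.343 -0.939] yax_case [ 1.     0.001 -0.001] F_case [ 0.46 -0.    0.45] gap -0.004 q [-0.79  0.78  1.47  0.37  1.06 -0.6 ]
```

View pics/m3.png

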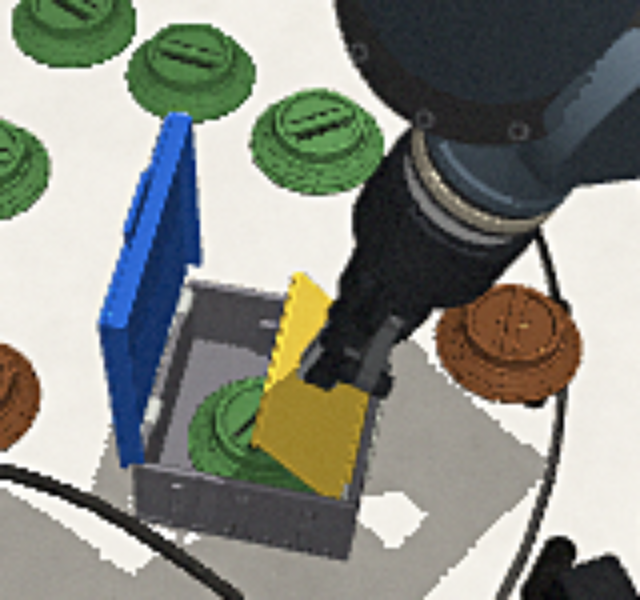

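The flap is folding as planned (free edge at about (265–300, 280–440) in the crop). Continue.

play_rows([
  [[0.0025,0,0.0062,0,0,0],[0.0025,0,0.0062,0,0,0],[0.0012,0,0.0056,0,0,0],[0.0012,0,0.0056,0,0,0],[0.0012,0,0.0038,0,0,0],[0.0012,0,0.0038,0,0,0],[0.001,0,0.003,0,0,0],[0.001,0,0.003,0,0,0],[0,0,0,0,0,0]],
])

```text
t: 9.8
tcp_pos: [0.5784, -0.2767, 0.0721]
tool_rot: [0.823, 0.541, 0.145, -0.096]
force: [-0.6, 1.1, 0.8]
finger_gap: 0.002
```

```bash
python3 -c "
from h import *
st()
p=snap('side','s4')
cv2.imwrite('pics/m4.png',cv2.resize(p['img'][80:230,280:440,::-1],None,fx=4,fy=4))"
```

```text
t 9.8 tcp [ 0.5784 -0.2767  0.0721] tip_case [ 0.0011 -0.0005  0.0486] zax_case [-0.001  0.342 -0.94 ] yax_case [ 1.     0.    -0.001] F_case [-1.01  0.72  0.8 ] gap 0.002 q [-0.76  0.82  1.49  0.39  0.99 -0.6 ]
```

View pics/m4.png

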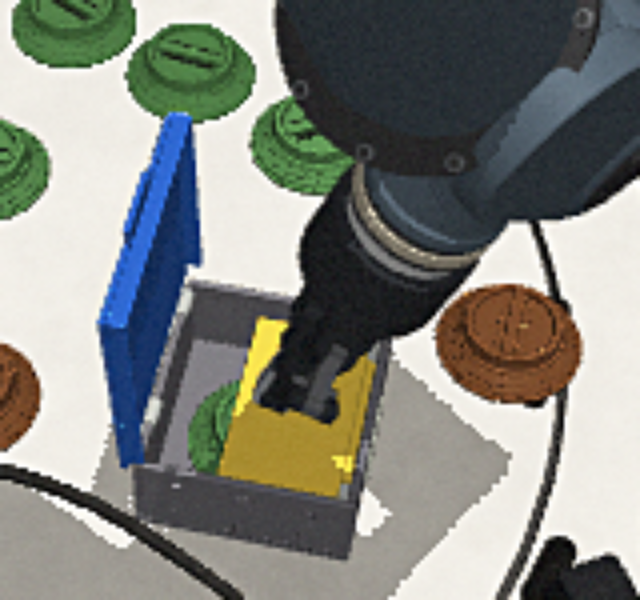

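play_rows([
  [[-0.0003,0,0.00094,0,0,0],[-0.0003,0,0.00094,0,0,0],[-0.0003,0,0.00094,0,0,0],[0,0,0,0,0,0]],
])

```text
t: 10.35
tcp_pos: [0.5785, -0.2769, 0.0708]
tool_rot: [0.823, 0.541, 0.146, -0.096]
force: [-2.1, -0.4, 7.1]
finger_gap: 0.0
```

play_rows([
  [[-0.0003,0,0.00094,0,0,0],[0,0,0,0,0,0]],
])

```text
t: 10.6
tcp_pos: [0.5786, -0.2769, 0.0707]
tool_rot: [0.823, 0.541, 0.146, -0.096]
force: [-4.0, 0.9, 11.1]
finger_gap: 0.003
```

```bash
python3 -c "
from h import *
st()"
```

```text
t 10.6 tcp [ 0.5786 -0.2769  0.0707] tip_case [ 0.0013 -0.0006  0.0472] zax_case [ 0.     0.343 -0.939] yax_case [1. 0. 0.] F_case [-4.06 -0.78 11.09] gap 0.003 q [-0.76  0.82  1.49  0.4   0.99 -0.6 ]
```

play_rows([
  [[0,0,-0.005,0,0,0],[0,0,-0.02,0,0,0],[0,0,-0.04,0,0,0],[0,0,-0.05,0,0,0],[0,0,-0.05,0,0,0],[0,0,-0.04,0,-5,0],[0,0,0,0,-5,0],[0,0,0,0,-5,0],[0,0,0,0,-5,0],[0,0,0,0,0,0]],
])

```text
t: 11.85
tcp_pos: [0.551, -0.3404, 0.262]
tool_rot: [0.835, 0.55, 0.0, 0.0]
force: [-1.3, 1.1, -0.1]
finger_gap: 0.002
```

```bash
python3 -c "
from h import *
st()
p=snap('side','s5');q=snap('top','t5')
a=[cv2.resize(x['img'][90:230,270:400,::-1],None,fx=3,fy=3) for x in (p,q)]
cv2.imwrite('pics/m5.png',np.hstack(a))"
```

```text
t 11.85 tcp [ 0.551  -0.3404  0.262 ] tip_case [ 0.0013 -0.0783  0.237 ] zax_case [ 0.001  0.    -1.   ] yax_case [1.    0.002 0.001] F_case [-1.58  0.46 -0.05] gap 0.002 q [-0.73  0.55  1.37  0.    1.22 -0.32]
```

View pics/m5.png

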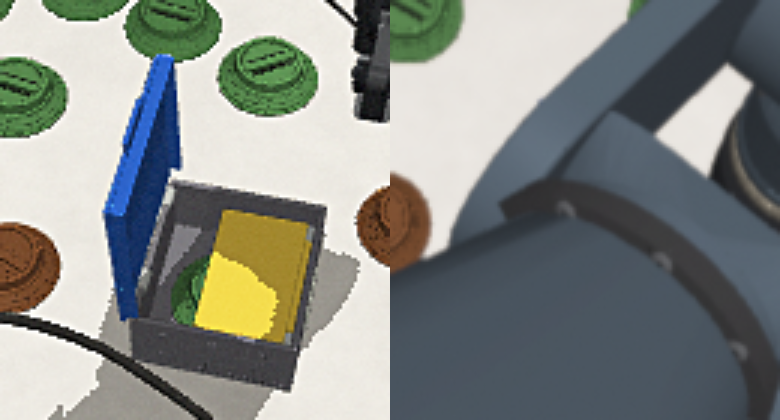

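play_rows([
  [[0.03,0,0,0,0,0],[0.04,0,0,0,0,0],[0.04,0,0,0,0,0],[0.04,0,0,0,0,0],[0.033,0,0,0,0,0],[0,0,0.02,0,0,0],[0,0,0.03,0,0,0],[0,0,0.03,0,0,0],[0,0,0,0,0,0]],
])

```text
t: 13.08
tcp_pos: [0.6215, -0.1736, 0.1784]
tool_rot: [0.836, 0.548, -0.002, -0.003]
force: [0.5, -0.0, 0.4]
finger_gap: 0.0
```

```bash
python3 -c "
from h import *
st()
p=snap('side','s6');q=snap('top','t6')
a=[cv2.resize(x['img'][90:230,270:400,::-1],None,fx=3,fy=3) for x in (p,q)]
cv2.imwrite('pics/m6.png',np.hstack(a))"
```

```text
t 13.07 tcp [ 0.6215 -0.1736  0.1784] tip_case [-0.0005  0.1028  0.1534] zax_case [-0.007  0.001 -1.   ] yax_case [ 1.    -0.001 -0.007] F_case [0.48 0.17 0.4 ] gap 0.0 q [-0.45  0.65  1.44  0.    1.06 -0.04]
```

View pics/m6.png

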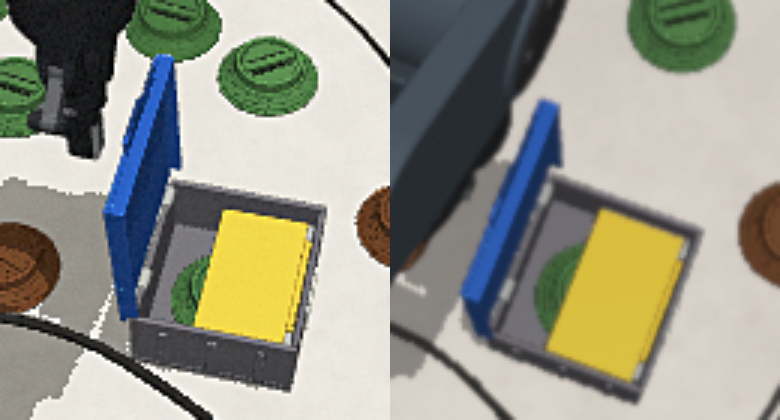

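play_rows([
  [[-0.01,0,0,0,0,0],[-0.01,0,0,0,0,0],[-0.007,0,0,0,0,0],[-0.007,0,0,0,0,0],[-0.008,0,0.001,0,0,0],[-0.008,0,0.002,0,0,0],[-0.008,0,0.002,0,0,0],[-0.008,0,0.002,0,0,0],[0,0,0,0,0,0]],
])

```text
t: 14.3
tcp_pos: [0.5963, -0.2347, 0.1734]
tool_rot: [0.836, 0.549, -0.001, -0.0]
force: [-0.1, -0.3, 0.4]
finger_gap: -0.002
```

```bash
python3 -c "
from h import *
st()
p=snap('side','s7');q=snap('top','t7')
a=[cv2.resize(x['img'][90:230,270:400,::-1],None,fx=3,fy=3) for x in (p,q)]
cv2.imwrite('pics/m7.png',np.hstack(a))"
```

```text
t 14.3 tcp [ 0.5963 -0.2347  0.1734] tip_case [0.0008 0.0366 0.1484] zax_case [-0.002 -0.001 -1.   ] yax_case [ 1.    -0.001 -0.002] F_case [ 0.07 -0.33  0.45] gap -0.002 q [-0.55  0.65  1.46 -0.    1.03 -0.14]
```

View pics/m7.png

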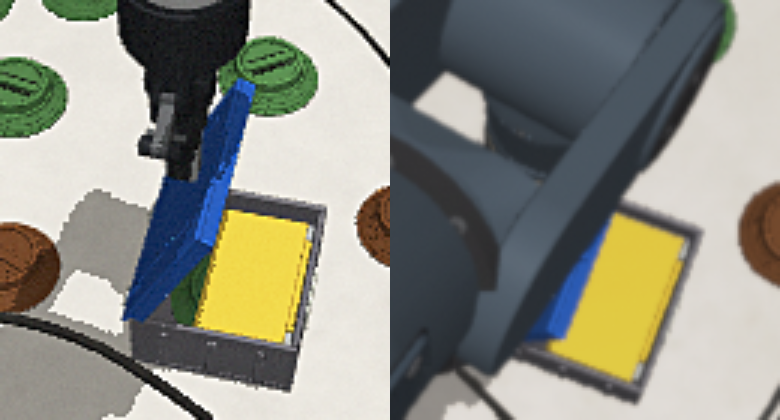

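play_rows([
  [[-0.0078,0,0.0035,0,0,0],[-0.0076,0,0.004,0,0,0],[-0.0072,0,0.0046,0,0,0],[-0.0064,0,0.005,0,0,0],[-0.006,0,0.0058,0,0,0],[-0.0053,0,0.0064,0,0,0],[-0.0048,0,0.0067,0,0,0],[-0.0043,0,0.007,0,0,0],[-0.0037,0,0.0073,0,0,0],[0,0,0,0,0,0]],
])

```text
t: 15.65
tcp_pos: [0.5753, -0.2825, 0.1227]
tool_rot: [0.836, 0.549, -0.0, -0.001]
force: [0.0, 0.8, -0.2]
finger_gap: -0.002
```

```bash
python3 -c "
from h import *
st()
p=snap('side','s8')
cv2.imwrite('pics/m8.png',cv2.resize(p['img'][90:230,270:400,::-1],None,fx=4,fy=4))"
```

```text
t 15.65 tcp [ 0.5753 -0.2825  0.1227] tip_case [ 0.0005 -0.0156  0.0977] zax_case [-0.002  0.    -1.   ] yax_case [ 1.    -0.    -0.002] F_case [-0.33  0.76 -0.22] gap -0.002 q [-0.63  0.71  1.49 -0.    0.94 -0.22]
```

View pics/m8.png

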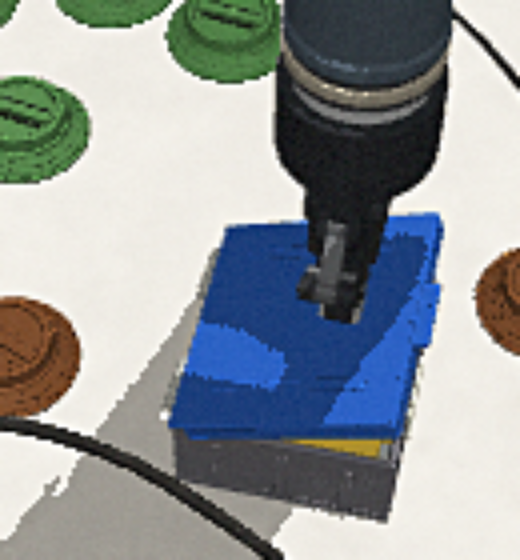

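play_rows([
  [[-0.0025,0,0.005,0,0,0],[-0.0025,0,0.005,0,0,0],[-0.002,0,0.005,0,0,0],[-0.001,0,0.004,0,0,0],[-0.001,0,0.004,0,0,0],[-0.0005,0,0.004,0,0,0],[0,0,0.002,0,0,0],[0,0,0.001,0,0,0],[0,0,0,0,0,0]],
])

```text
t: 16.82
tcp_pos: [0.5722, -0.2914, 0.0936]
tool_rot: [0.836, 0.549, 0.0, -0.0]
force: [0.2, -0.2, -1.2]
finger_gap: -0.003
```

play_rows([
  [[0,0,0.001,0,0,0],[0,0,0.001,0,0,0],[0,0,0,0,0,0]],
])

```text
t: 17.2
tcp_pos: [0.5723, -0.2914, 0.0917]
tool_rot: [0.836, 0.549, 0.0, -0.0]
force: [-0.1, 0.5, 1.0]
finger_gap: -0.0
```

```bash
python3 -c "
from h import *
st()"
```

```text
t 17.2 tcp [ 0.5723 -0.2914  0.0917] tip_case [ 0.0013 -0.0249  0.0667] zax_case [ 0.  0. -1.] yax_case [ 1. -0.  0.] F_case [-0.31  0.45  0.98] gap -0.0 q [-0.64  0.76  1.51  0.    0.88 -0.24]
```

play_rows([
  [[0,0,0.001,0,0,0],[0,0,0.001,0,0,0],[0,0,0,0,0,0]],
])

```text
t: 17.58
tcp_pos: [0.5723, -0.2915, 0.0905]
tool_rot: [0.836, 0.549, 0.0, 0.0]
force: [-1.5, 0.1, 4.3]
finger_gap: -0.001
```

play_rows([
  [[0,0,0.001,0,0,0],[0,0,0,0,0,0]],
])

```text
t: 17.82
tcp_pos: [0.5723, -0.2915, 0.0904]
tool_rot: [0.836, 0.549, -0.0, 0.0]
force: [-2.5, 1.7, 8.4]
finger_gap: -0.002
```

```bash
python3 -c "
from h import *
st()
p=snap('side','s9')
cv2.imwrite('pics/m9.png',cv2.resize(p['img'][90:230,270:400,::-1],None,fx=4,fy=4))"
```

```text
t 17.82 tcp [ 0.5723 -0.2915  0.0904] tip_case [ 0.0014 -0.025   0.0654] zax_case [ 0. -0. -1.] yax_case [1. 0. 0.] F_case [-2.94  0.55  8.39] gap -0.002 q [-0.64  0.76  1.51 -0.    0.87 -0.24]
```

View pics/m9.png

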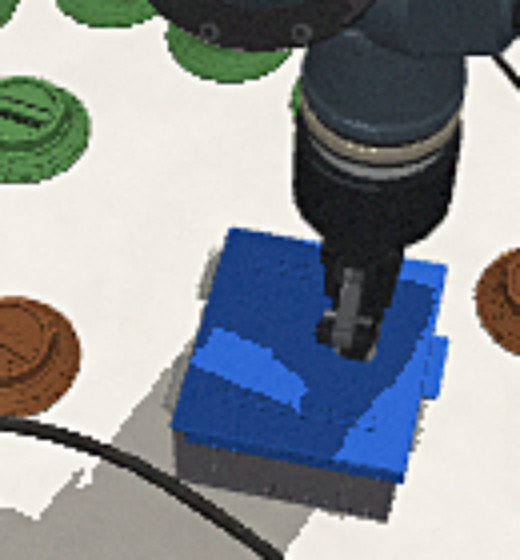

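play_rows([
  [[0,0,0.001,0,0,0],[0,0,0.001,0,0,0],[0,0,0,0,0,0],[0,0,0,0,0,0]],
])

```text
t: 18.38
tcp_pos: [0.5724, -0.2915, 0.0902]
tool_rot: [0.836, 0.549, 0.0, 0.001]
force: [-4.2, 2.9, 18.9]
finger_gap: -0.0
```

play_rows([
  [[0,0,-0.005,0,0,0],[0,0,-0.02,0,0,0],[0,0,-0.05,0,0,0],[0,0,-0.06,0,0,0],[-0.04,0,-0.06,0,0,0],[-0.05,-0.02,-0.02,0,0,0],[-0.05,-0.04,0,0,0,0],[-0.03,-0.05,0,0,0,0],[0,-0.05,0,0,0,0],[0,0,0,0,0,0]],
])

```text
t: 19.62
tcp_pos: [0.3582, -0.3761, 0.2939]
tool_rot: [0.837, 0.548, 0.0, -0.002]
force: [1.0, -0.8, -0.0]
finger_gap: 0.0
```

```bash
python3 -c "
from h import *
st()
a=[]
for n in ('side','top'):
    p=manip.snapshot(n);cv2.imwrite('pics/f_'+n+'.png',p['img'][:,:,::-1])
    a.append(overlay(p,0.0,0.0)[:520,100:490])
    print(n,proj(p,cw(0,-.065+.0,.0655)),[ (r['point'],r['score']) for r in manip.pinpoint('cover_edge',p)][:2])
cv2.imwrite('pics/m10.png',np.hstack(a))"
```

```text
t 19.62 tcp [ 0.3582 -0.3761  0.2939] tip_case [-0.1616 -0.1877  0.2689] zax_case [-0.003  0.002 -1.   ] yax_case [ 1.    -0.003 -0.003] F_case [ 1.25 -0.3  -0.01] gap 0.0 q [-1.03  0.34  1.65 -0.    1.16 -0.61]
side [377.61574416 181.37433919] [([375.7, 177.9], 0.84)]
top [368.15459287 195.00319737] [([366.3, 195.1], 0.56)]
```

View pics/m10.png

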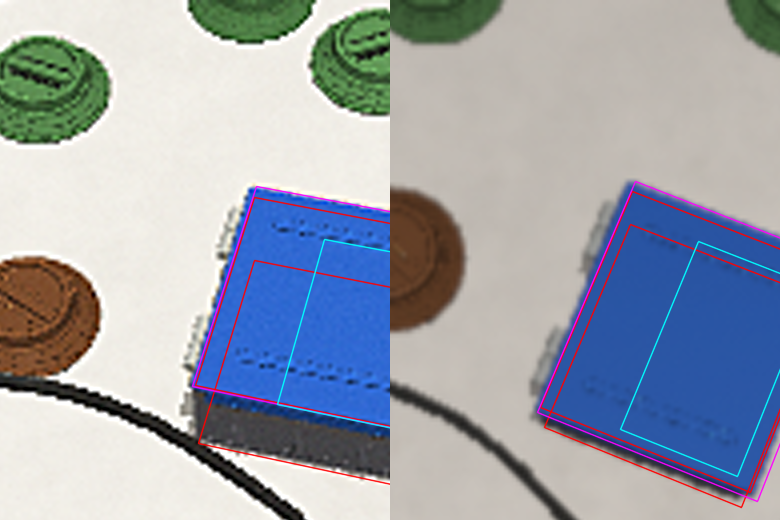

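```bash
python3 -c "
from h import *
a=[]
for n in ('side','top'):
    p=manip.snapshot(n)
    for th in ((0.0,0.08)):
        a.append(overlay(p,th,0.0)[200:500,(380 if n=='side' else 350):][:, :200])
cv2.imwrite('pics/m11.png',cv2.resize(np.hstack(a),None,fx=1,fy=1))"
```

```text
(no output)
```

View pics/m11.png

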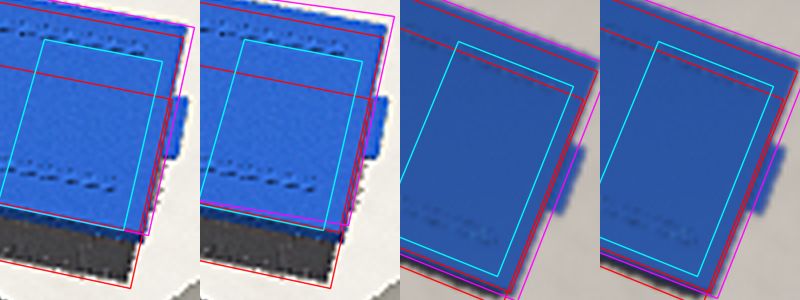

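```bash
python3 -c "
from h import *
print(manip.sign_off()); st()"
```

```text
the job is handed in; nothing more can be done
None
the job is handed in; nothing more can be done
```

The yellow flap is folded flat over the green cap and the blue cover is fully shut over it. I handed the job in at about 20 s, well inside the 56 s limit. No verdict was reported.

- **Flap:** I pushed it down from outside while the cover still stood open. It ended against its stop at about 11 N, and the pictures showed it flat.
- **Cover:** I pushed it round its arc onto the seal from the other side. I pressed to a peak of about 19 N, against the 50 N limit, with the fingertips at 65 mm, the height of the outer face when shut.
- **Last check on the cover:** Drawn over both final camera images, the outline of a shut cover fits, while one left open by 0.08 rad is visibly too high. A steady offset of 1 to 2 pixels along the case's -y remains, which I took for error in my pose estimate and the calibration.
- **Case and arm:** The case still fits the pose I measured at the start. The arm ended about 25 cm away from it, touching nothing.
- **Not checked:** I did not measure the bystanders again at the end, but the arm's path stayed well above them. The cap could not be seen under the closed cover.

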